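Turn a coated test panel over on the turning stand

ROBOT

A 6-joint arm with a two-finger parallel gripper is mounted at the origin on a cart in front of the work surface, level with it; the furniture and walls round the work are solid. World frame = base frame: x ahead of the robot, y to its left, z up, the work surface at z = 0. Lengths are in m, angles in rad, forces in N, time in s.
With the tool pointing down it reaches from about 0.35 to 0.975 m from the base axis. Payload 4.9 kg.
Tool frame: the origin (TCP) lies at the very end of the fingers, on their centre line; the grasp point (between the pads) lies 19 mm behind it (ctrl.grip_point_offset is the distance from the TCP to the grasp point, in m); z points along the fingers, y is the line along which they close (so a half turn about z gives the same grasp; the last joint's range is limited). The gripper opens to 85 mm and grips with 20 to 120 N. Pads are 22 mm wide; open, the fingers measure 114 mm over their backs; the gripper's body (76 mm by 85 mm) begins 54 mm behind the grasp point. The pads swing forward as they close: fully open they stand 13 mm farther back than shut.
Start: joints at [1.086, 0.053, 1.613, -0, 1.476, -0.119], TCP at [0.224, 0.584, 0.231] pointing down, gripper open.
Joint ranges: [-3.01, 3.01], [-1.01, 2.22], [0.06, 2.58], [-1.02, 4.17], [0.09, 2.62], [-3.14, 3.14]. Speed limits (rad/s): [2.57, 2.57, 3.14, 3.14, 3.14, 3.14].

INTERFACE

Orientations are given as a rotation vector (axis times angle).
In Python, from station import ctrl gives the robot as it stands.
- The arm moves only by the tool send_rows, never from a script. Its argument "rows" is a list of rows, each a list of 3 entries, a list of its own where there are three numbers: the finger opening in cm, from 0 to 8.54, then the shift along the tool's x, y, z in cm, then the turn about the tool's z in degrees. A call has 1 to 10 rows; each row shifts and turns the commanded pose from where the row before left it, along the tool's axes as they then stand; what a row does not reach is not made up. A row lasts 1/8 s, in which the tool goes at most 62.5 mm and 10.7 degrees, less where a joint would pass 70% of its speed; a pose out of reach is approached as far as the arm can. A call with a gripper value outside its range is refused whole. The fingers move at their own pace and stop on an object; "newtons" is the grip in N (left out, the last holds). Time passes only in rows, so rows that do not move let the fingers close. It gives the time, the measured TCP pose, the force, the opening and the grip force at its end, in the units of the state.
- ctrl.get_obs(): the state, without advancing time (a new reading comes with each control period).
- ctrl.get_image(name): name is "side" or "top" or "wrist"; returns a dict with "frame" (480x640x3 uint8, red, green, blue), "range_z" (480x640 float32, m along the optical axis (not along the pixel's ray), 0 where there is no reading), "fx", "fy", "cx", "cy" (pixels), "k1" (the pictures are not rectified: a ray, as slopes to the right and down, at radius r is drawn at 1 + k1 r^2 times it, then the intrinsics apply), "cam_to_world" (4x4, takes a point from camera to world coordinates). Camera axes: x right, y down, z forward; pixel columns grow to the right and rows downward; lengths in m; the calibration is good to about 2 mm. A picture is of the moment at which its call begins.
- ctrl.finish_job(): hands the job in; it is judged then, once.
The state is a dict: "t": time; "q": joint angles; "dq": joint speeds; "effort": joint torques, N m; "tool_pos": TCP position; "tool_rot": TCP orientation; "contact_force": force on the tool from outside, world axes, zero at the start; "wrist_torque": the same for the moment, N m; "opening": finger opening in m; "grip_force": force on a finger pad.
Only numpy, scipy, OpenCV 4.12 (cv2) and the standard library are available. Lean on these libraries where they do the work, as an engineer would, in place of code of your own. Each camera call takes 0.05 s, during which the arm holds its last target. There are 200 camera calls.

TASK

Turn over the test panel that lies blue side up. Slide it off the cork deck onto the low lip of the stand, until its back end drops behind the step and its front end sticks out over the edge; then get under that end, swing it up and over, and leave the panel lying flat on the cork with its white side up. Leave the other panel, which already shows white, where it is.

Things in the scene. Friction and masses are not known exactly. Their poses are not given: they have to be found in the camera images.
- stand_step (a point): Turning stand, fixed, 150 mm wide (x) and 222 mm long (y), no walls. Point: middle of the step's upper edge, level with the cork. Cork deck: from here 160 mm to +y, top 65 mm above the worktop. Bare aluminium lip: from here 62 mm to -y, 5 mm lower than the cork. The 5 mm riser stops the back end of a panel on the lip, which can pivot there. x runs along the step, y from lip to deck, z up
- lip_edge (a point): Middle of the lip's free front edge, on its upper side (62 mm to -y of the step, 60 mm above the worktop); same axes as the step. The lip is a slab 12 mm thick; before it (-y) and below is open space down to the worktop. The stand is on the robot's left, its y axis within 0.2 rad of world +y
- blue_panel_mid (a point): Centre of the panel that starts blue side up (white below): rigid, flat, loose, 44 mm wide (x), 100 long (y), 6 thick (z), 50 to 100 g. z points out of its blue face. Starts on the cork, left or right half, length within 4 degrees of the stand's y, front end 5 to 45 mm behind the step. On the lip, back end at the step, it sticks out 38 mm; with its centre past the lip's edge it falls off
- white_panel_mid (a point): Centre of the other panel, same size, that starts white side up (its underside, -z, is blue), on the other half of the cork deck, about 72 mm to the side of the first, centre to centre. To be left alone

How it is judged:
On the way:
1. the blue panel lies blue side up across the lip, its front end sticking out at least 23 mm past the free edge (y of blue_panel_mid in the frame of stand_step below -0.035 m and angle between blue_panel_mid's own z axis and vertical below 0.21 rad and z of blue_panel_mid in the frame of stand_step between -0.02 and 0.012 m), for 0.2 s.
At the end, for the whole second after the job is handed in: The panel that was blue side up lies white side up, flat within 10 degrees, on the cork deck (its centre 15 to 145 mm behind the step); the other panel is within 20 mm of its start (angle between blue_panel_mid's own z axis and vertical above 2.97 rad and z of blue_panel_mid in the frame of stand_step between 0 and 0.008 m and y of blue_panel_mid in the frame of stand_step between 0.015 and 0.145 m and distance of white_panel_mid from where it was at the start of the episode below 0.02 m); the robot touches nothing.
It fails at once if the other panel is shifted more than 20 mm or turned up (distance of white_panel_mid from where it was at the start of the episode above 0.02 m or angle between white_panel_mid's own z axis and vertical above 0.35 rad).
It also fails if it takes over 51 s, if anything falls off the work surface, if the arm or the gripper's body presses on something with over 40 N, if the wrist force passes 120 N, or if a joint passes its speed limit or range.

## Working session

There is one attempt and no reset: what is moved stays moved. The work goes in short steps, Python scripts to look and compute and a tool call to move; the robot and the scene stay as the last step left them, time stands still between calls to the robot, and variables do not carry over. Pictures are saved under pics/ and viewed, at most 10 in all, crops included, and the job is handed in when it is done.

Besides the shell and the picture viewer there is one more tool, called after "Request:" as a command line: name --argument value ..., lists and objects as JSON in quotes. send_rows: Moves the arm, as the interface text tells. Its arguments: {"type":"object","properties":{"rows":{"type":"array","items":{"type":"array"}},"newtons":{"type":"number"}},"required":["rows"]}

```bash
mkdir -p pics; ls; cat > h.py <<'E'
import numpy as np, cv2
from station import ctrl
from scipy.spatial.transform import Rotation as R
def cloud(im):
    h,w=im["range_z"].shape
    u,v=np.meshgrid(np.arange(w),np.arange(h))
    K=np.array([[im["fx"],0,im["cx"]],[0,im["fy"],im["cy"]],[0,0,1.]])
    p=cv2.undistortPoints(np.stack([u,v],-1).reshape(-1,1,2).astype(np.float64),K,np.array([im["k1"],0,0,0.])).reshape(h,w,2)
    z=im["range_z"]; P=np.dstack([p[...,0]*z,p[...,1]*z,z])
    T=np.array(im["cam_to_world"]); W=P@T[:3,:3].T+T[:3,3]; W[z==0]=np.nan
    return W
E
python3 - <<'E'
from h import *
o=ctrl.get_obs(); print(o)
for n in("top","side"):
    im=ctrl.get_image(n); cv2.imwrite(f"pics/{n}0.png",im["frame"][...,::-1]); np.save(f"{n}0.npy",cloud(im))
    print(np.round(im["cam_to_world"],3))
E
```

```text
pics
{'t': 0.0, 'q': array([ 1.08600109e+00,  5.33947599e-02,  1.61427327e+00, -4.37445936e-05,
        1.47600370e+00, -1.19013308e-01]), 'dq': array([-1.29924727e-03,  2.92106661e-04,  1.60689394e-03,  2.82292983e-05,
       -8.38948604e-04, -1.72051543e-03]), 'effort': array([ 1.75445424e-03, -3.93672252e+01, -3.70184433e+01,  4.51239123e-05,
        6.72900627e-03, -1.77163867e-05]), 'tool_pos': array([0.22327904, 0.58309582, 0.23005191]), 'tool_rot': array([-0.5712595 , -3.08862987,  0.00313786]), 'contact_force': array([-0.03748289, -0.081223  ,  0.03076942]), 'wrist_torque': array([ 0.03093001, -0.03007557,  0.0341531 ]), 'grip_force': 0.0, 'opening': 0.08531379356054401}
[[ 0.007 -0.995  0.097  0.369]
 [-0.999 -0.003  0.038  0.291]
 [-0.037 -0.097 -0.995  0.96 ]
 [ 0.     0.     0.     1.   ]]
[[ 0.915 -0.166  0.367  0.148]
 [-0.403 -0.412  0.818 -0.396]
 [ 0.016 -0.896 -0.444  0.512]
 [ 0.     0.     0.     1.   ]]
```

View pics/top0.png

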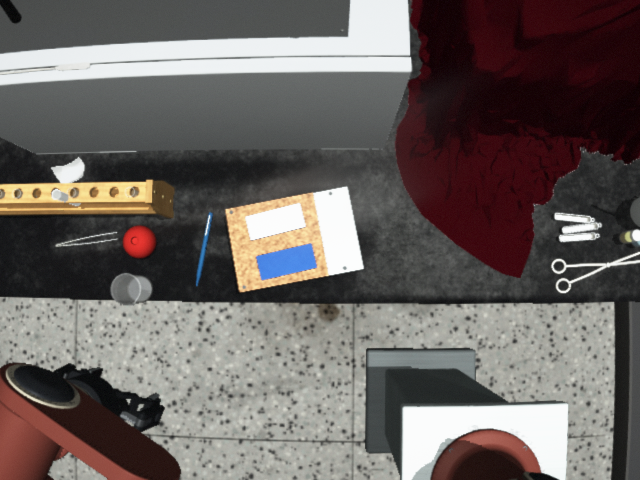

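View pics/side0.png

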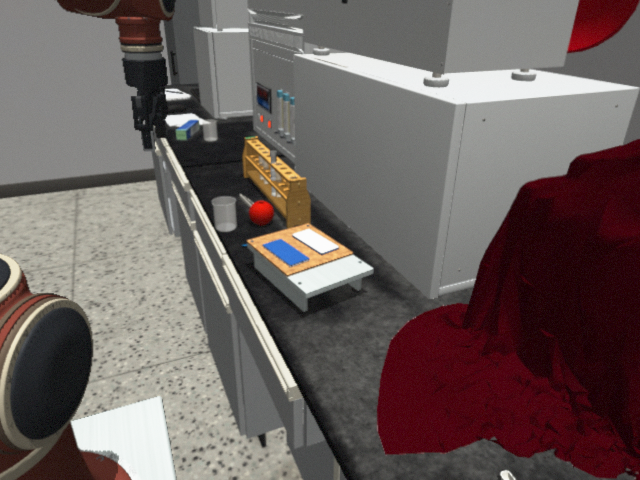

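Top view: the stand spans about (225–363, 187–291) with the lip on the right (−y). The blue panel is at about (286, 262) on the robot's side and the white one at about (275, 221). The side view agrees and shows free space around the lip.

```bash
cat >> h.py <<'E'
def blob(rgb,W,kind,zlo=.055,zhi=.2):
    hsv=cv2.cvtColor(rgb,cv2.COLOR_RGB2HSV); H,S,V=[hsv[...,i].astype(int) for i in range(3)]
    m={'blue':(H>100)&(H<130)&(S>120),'white':(S<40)&(V>170),'cork':(H>5)&(H<25)&(S>60)}[kind]
    m=m&(W[...,2]>zlo)&(W[...,2]<zhi)&(W[...,0]>.2)&(W[...,0]<.7)&(W[...,1]>.15)&(W[...,1]<.65)
    n,l,st,c=cv2.connectedComponentsWithStats(m.astype(np.uint8)); out=[]
    for i in range(1,n):
        if st[i,4]>150:
            p=W[l==i]; r=cv2.minAreaRect(p[:,:2].astype(np.float32)*1000)
            out.append((kind,st[i,4],np.round(np.median(p,0)*1000,1),np.round(cv2.boxPoints(r),1).tolist(),np.round(r[1],1)))
    return out
E
python3 - <<'E'
from h import *
for n in("top","side"):
    W=np.load(f"{n}0.npy"); rgb=cv2.imread(f"pics/{n}0.png")[...,::-1].copy()
    for k in("blue","white","cork"):
        for b in blob(rgb,W,k): print(n,*b)
print(np.round(R.from_rotvec(ctrl.get_obs()['tool_rot']).as_matrix(),3))
E
```

```text
top blue 1351 [413.6 371.2  71.2] [[381.20001220703125, 414.0], [403.79998779296875, 319.1000061035156], [445.3999938964844, 329.0], [422.70001220703125, 423.8999938964844]] [42.7 97.6]
top white 2912 [468.1 281.   60.1] [[390.1000061035156, 298.1000061035156], [402.1000061035156, 237.10000610351562], [549.2000122070312, 266.1000061035156], [537.0999755859375, 327.1000061035156]] [149.9  62.2]
top white 1423 [484.  391.7  71. ] [[450.1000061035156, 436.20001220703125], [474.79998779296875, 337.3999938964844], [518.5, 348.29998779296875], [493.79998779296875, 447.1000061035156]] [ 45.1 101.8]
top cork 1085 [524.9 609.  114.3] [[500.1000061035156, 596.2000122070312], [558.4000244140625, 595.7999877929688], [558.7999877929688, 649.7000122070312], [500.3999938964844, 650.0999755859375]] [53.9 58.4]
top cork 4605 [447.6 401.6  65.1] [[359.0, 453.5], [390.1000061035156, 297.79998779296875], [537.9000244140625, 327.29998779296875], [506.79998779296875, 483.0]] [150.7 158.8]
side blue 535 [413.8 366.7  70.2] [[381.3999938964844, 413.6000061035156], [404.8999938964844, 317.1000061035156], [44
[... 202 characters left out ...]
79296875], [501.29998779296875, 459.8999938964844]] [ 53.7 115.3]
side white 1508 [466.  279.3  59.3] [[390.0, 297.8999938964844], [403.5, 233.1999969482422], [550.9000244140625, 263.79998779296875], [537.5, 328.3999938964844]] [150.6  66. ]
side cork 663 [527.1 598.3  89.1] [[499.79998779296875, 649.4000244140625], [501.29998779296875, 590.9000244140625], [561.7999877929688, 592.5], [560.2999877929688, 651.0]] [60.5 58.5]
side cork 1758 [445.8 366.8  64.1] [[359.79998779296875, 454.79998779296875], [391.3999938964844, 293.5], [540.2999877929688, 322.6000061035156], [508.70001220703125, 483.8999938964844]] [151.7 164.3]
[[-0.934  0.358 -0.001]
 [ 0.358  0.934 -0.002]
 [ 0.    -0.002 -1.   ]]
```

Request:
send_rows --rows '[[6,[0,0,0],9.3],[6,[0,0,0],9.3],[6,[0,0,0],9.3],[6,[0,0,0],9.3],[6,[0,0,0],9.3],[6,[0,0,0],9.2]]' --newtons 30

```text
t: 0.85
tool_pos: [0.2234, 0.5833, 0.2306]
tool_rot: [1.955, 2.459, -0.002]
contact_force: [0.9, -0.4, -0.5]
opening: 0.0601
grip_force: 0.0
```

Request:
send_rows --rows '[[6,[-4,1.9,0],0],[6,[-4.1,1.95,0],0],[6,[-4.1,1.95,0],0],[6,[-4.1,1.95,1],0],[6,[-4.1,1.95,2],0],[6,[-4.1,1.95,3],0],[6,[-4.0,1.9,3],0],[6,[0,0,0],0],[6,[0,0,0],0]]'

```text
t: 1.98
tool_pos: [0.421, 0.3379, 0.1415]
tool_rot: [-1.948, -2.464, -0.0]
contact_force: [-0.4, -0.3, 0.7]
opening: 0.0602
grip_force: 0.0
```

```bash
python3 - <<'E'
from h import *
o=ctrl.get_obs(); print(o['t'],o['tool_pos'],o['opening'],np.round(R.from_rotvec(o['tool_rot']).as_matrix(),3))
im=ctrl.get_image("wrist"); cv2.imwrite("pics/w1.png",im["frame"][...,::-1]); W=cloud(im)
for k in("blue","cork"):
    for b in blob(im["frame"],W,k): print(*b)
E
```

```text
1.975 [0.42103745 0.33794084 0.1415367 ] 0.06022752487567018 [[-0.231  0.973 -0.   ]
 [ 0.973  0.231  0.   ]
 [ 0.001 -0.    -1.   ]]
blue 13222 [412.4 375.7  72.2] [[380.3999938964844, 414.3999938964844], [403.79998779296875, 317.6000061035156], [446.0, 327.79998779296875], [422.6000061035156, 424.6000061035156]] [43.4 99.6]
cork 43628 [444.8 421.   66.2] [[358.8999938964844, 454.1000061035156], [390.20001220703125, 294.5], [538.2000122070312, 323.5], [506.8999938964844, 483.20001220703125]] [150.8 162.7]
```

View pics/w1.png

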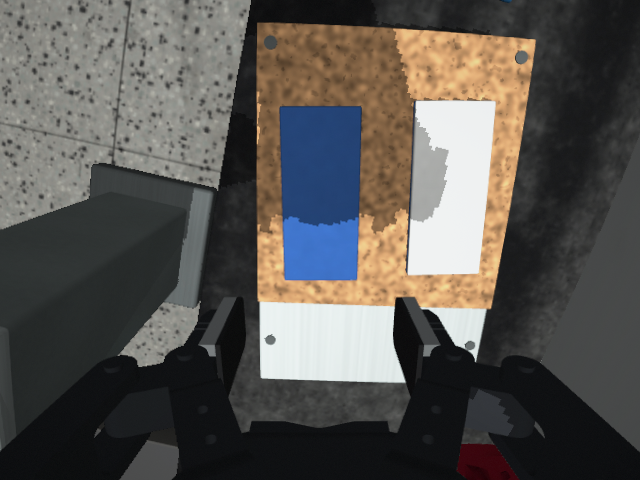

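Wrist view: the blue panel, about (280–362, 106–280), is centred between the fingers, and the measurement agrees with the top view. I'll descend and grip near its front end.

Request:
send_rows --rows '[[5.4,[0,0,2.5],0],[5.4,[0,0,2.5],0],[5.4,[0,0,1.5],0],[5.4,[0,0,0.6],0],[5.4,[0,0,0.5],0],[5.4,[0,0,0],0]]'

```text
t: 2.78
tool_pos: [0.4214, 0.3378, 0.0657]
tool_rot: [1.948, 2.464, 0.001]
contact_force: [-0.3, 0.3, 0.4]
opening: 0.054
grip_force: 0.0
```

Request:
send_rows --rows '[[4.0,[0,0,0],0],[4.0,[0,0,0],0],[4.0,[0,0,0],0],[4.0,[0,0,0],0]]' --newtons 30

```text
t: 3.28
tool_pos: [0.4219, 0.338, 0.0663]
tool_rot: [1.948, 2.464, 0.003]
contact_force: [-0.5, 0.3, 5.8]
opening: 0.0425
grip_force: 31.1
```

Request:
send_rows --rows '[[4.0,[0,0,-0.3],0],[4.0,[0,0,0],2.2],[4.0,[-2,0,0],0],[4.0,[-2,0,0],0],[4.0,[-2,0,0],0],[4.0,[-2,0,0],0],[4.0,[-2,0,0],0],[4.0,[-2,0,0],0],[4.0,[0,0,0],0],[4.0,[0,0,0],0]]'

```text
t: 4.53
tool_pos: [0.4442, 0.2195, 0.0682]
tool_rot: [-1.996, -2.426, 0.0]
contact_force: [0.2, 0.2, 1.0]
opening: 0.0425
grip_force: 30.5
```

```bash
python3 - <<'E'
from h import *
o=ctrl.get_obs(); print(o['t'],o['tool_pos'],o['opening'],o['contact_force'])
s=np.array([463.8,312.6]); a=np.radians(11.2); ex=np.array([np.cos(a),np.sin(a)]); ey=np.array([-ex[1],ex[0]])
def st(p): p=np.asarray(p)[...,:2]-s; return np.stack([p@ex,p@ey],-1)
print('tcp',st(o['tool_pos'][:2]*1000))
for n in("top","wrist"):
    im=ctrl.get_image(n); cv2.imwrite(f"pics/{n}2.png",im["frame"][...,::-1]); W=cloud(im)
    for b in blob(im["frame"],W,'blue'): print(n,b[1:3],np.round(st(b[3]),1).tolist())
E
```

```text
4.525 [0.44424192 0.21946218 0.06818418] 0.04252714991031505 [0.21486907 0.23587077 0.9556585 ]
tcp [-37.27616631 -87.56517689]
top (np.int32(384), array([428.1, 287.9,  72.5])) [[-58.9, -4.1], [-58.7, -38.4], [-16.2, -38.2], [-16.4, -3.9]]
wrist (np.int32(29437), array([436. , 260.4,  73.9])) [[-59.8, -3.0], [-59.9, -103.2], [-16.0, -103.3], [-15.8, -3.1]]
```

View pics/wrist2.png

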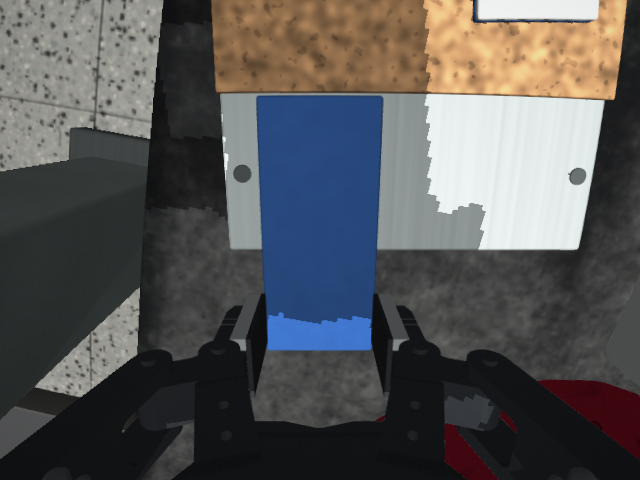

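The panel is held with its back end about 3 mm in front of the step (row 97; step edge at row 95). I'll lower it onto the lip, release, and regrip deeper with the fingers below the overhang.

Request:
send_rows --rows '[[4.0,[0,0,0.3],0],[4.0,[0,0,0.3],0],[4.0,[0,0,0.15],0],[4.0,[0,0,0],0],[5.2,[0,0,0],0],[5.2,[0,0,0],0],[5.2,[0,0,0],0],[5.2,[0,0,0],0]]'

```text
t: 5.62
tool_pos: [0.4443, 0.2198, 0.0608]
tool_rot: [1.995, 2.427, -0.0]
contact_force: [0.7, -0.2, 0.1]
opening: 0.0519
grip_force: 0.0
```

```bash
python3 - <<'E'
from h import *
s=np.array([463.8,312.6]); a=np.radians(11.2); ex=np.array([np.cos(a),np.sin(a)]); ey=np.array([-ex[1],ex[0]])
def st(p): p=np.asarray(p)[...,:2]-s; return np.stack([p@ex,p@ey],-1)
for n in("wrist",):
    im=ctrl.get_image(n); W=cloud(im)
    for b in blob(im["frame"],W,'blue'): print(n,b[1:3],np.round(st(b[3]),1).tolist())
    m=(im["frame"][...,2]>100)&(im["frame"][...,0]<100)&(W[...,2]>.055)
    q=W[m]*1000; print(np.linalg.lstsq(np.c_[st(q),np.ones(len(q))],q[:,2],rcond=None)[0])
E
```

```text
wrist (np.int32(29794), array([436. , 260.8,  67.2])) [[-59.7, -2.7], [-59.9, -102.9], [-15.9, -103.1], [-15.6, -2.8]]
[ 3.00155407e-03 -1.28770736e-03  6.72741849e+01]
```

Request:
send_rows --rows '[[5.2,[-1.2,0,0],0],[5.2,[0,0,0.6],0],[5.2,[0,0,0.4],0],[4.4,[0,0,0],0],[4.4,[0,0,0],0],[4.4,[0,0,0],0]]' --newtons 20

```text
t: 6.42
tool_pos: [0.4467, 0.2082, 0.0509]
tool_rot: [-1.995, -2.427, -0.0]
contact_force: [0.5, 0.5, -0.6]
opening: 0.044
grip_force: 1.1
```

Request:
send_rows --rows '[[4.3,[0,0,0],0],[4.3,[0,0,0],0]]'

```text
t: 6.68
tool_pos: [0.4467, 0.2081, 0.0509]
tool_rot: [1.995, 2.427, 0.0]
contact_force: [-0.2, 1.0, -0.5]
opening: 0.0435
grip_force: 18.1
```

Request:
send_rows --rows '[[4.38,[0,0,0],0],[4.38,[0,0,0],0],[4.38,[0,0,-0.3],0],[4.38,[0,0,-0.4],0],[4.38,[0,0,-0.4],0],[4.38,[0,0,-0.4],0],[4.38,[0,0,0],0]]'

```text
t: 7.55
tool_pos: [0.447, 0.2082, 0.0664]
tool_rot: [1.995, 2.426, 0.001]
contact_force: [-0.4, -0.3, -1.1]
opening: 0.0436
grip_force: 5.1
```

```bash
cat >> h.py <<'E'
s=np.array([463.8,312.6]); a=np.radians(11.2); ex=np.array([np.cos(a),np.sin(a)]); ey=np.array([-ex[1],ex[0]])
def st(p): p=np.asarray(p)[...,:2]-s; return np.stack([p@ex,p@ey],-1)
def tilt(n="wrist"):
    o=ctrl.get_obs(); im=ctrl.get_image(n); W=cloud(im); f=im["frame"].astype(int)
    hsv=cv2.cvtColor(im["frame"],cv2.COLOR_RGB2HSV)
    m=(hsv[...,0]>100)&(hsv[...,0]<130)&(hsv[...,1]>120)&(W[...,2]>.05)&(W[...,2]<.25)&(abs(W[...,0]-.43)<.1)&(W[...,1]<.5)
    q=W[m]*1000; Y=st(q)[:,1]
    print(n,m.sum(),'tcp',st(o['tool_pos'][:2]*1000),o['tool_pos'][2],'open',o['opening'],o['grip_force'],o['t'])
    if m.sum()>100:
        k=np.polyfit(Y,q[:,2],1); print('y',np.percentile(Y,[1,99]),'z',np.percentile(q[:,2],[1,99]),'slope deg',np.degrees(np.arctan(k[0])))
    return im
E
python3 -c "
from h import *
tilt()"
```

```text
wrist 36442 tcp [-36.71733764 -99.16495657] 0.06638336772258208 open 0.04364405386726091 5.0523557513952255 7.55
y [-100.3660693    -3.45717791] z [79.72901706 84.58364183] slope deg -1.9140061685438319
```

Request:
send_rows --rows '[[4.39,[0,0,0],0],[4.39,[0,0,0],0]]'

```text
t: 7.85
tool_pos: [0.4466, 0.2081, 0.0657]
tool_rot: [-1.995, -2.426, 0.0]
contact_force: [-1.4, -0.2, 0.7]
opening: 0.0443
grip_force: 2.5
```

```bash
python3 -c "
from h import *
tilt()"
```

```text
wrist 33456 tcp [-37.19470544 -99.19935129] 0.06567655926912323 open 0.04425033303986859 2.514564134180546 7.85
y [-100.20700605   -4.68705056] z [66.82567917 84.0219925 ] slope deg -9.777627517418178
```

Request:
send_rows --rows '[[4.395,[0,0,0],0],[4.395,[0,0,0],0]]'

```text
t: 8.15
tool_pos: [0.4466, 0.2081, 0.0657]
tool_rot: [-1.995, -2.427, 0.0]
contact_force: [0.7, -0.4, 0.1]
opening: 0.0441
grip_force: 1.2
```

```bash
python3 -c "
from h import *
tilt()"
```

```text
wrist 33450 tcp [-37.15835022 -99.2076627 ] 0.06574827060968598 open 0.04409131305031377 1.243081223219633 8.15
y [-100.24275999   -4.65591103] z [66.83865654 84.0657669 ] slope deg -9.828283139155198
```

Loosening the grip to about 1–2 N lets the panel pivot between the pads: it now sits at 9.8° with its back end on the lip. I'll follow the arc around the step.

Request:
send_rows --rows '[[4.39,[0.2,0,-0.8],0],[4.39,[0.2,0,-0.8],0],[4.39,[0.35,0,-0.75],0],[4.39,[0.35,0,-0.7],0],[4.39,[0.45,0,-0.65],0],[4.39,[0.45,0,-0.65],0],[4.39,[0,0,0],0]]'

```text
t: 9.07
tool_pos: [0.4432, 0.2282, 0.1101]
tool_rot: [1.994, 2.426, 0.002]
contact_force: [0.2, -0.3, -0.8]
opening: 0.044
grip_force: 2.0
```

```bash
python3 -c "
from h import *
im=tilt(); cv2.imwrite('pics/w3.png',im['frame'][...,::-1])
im=tilt('side');cv2.imwrite('pics/s3.png',cv2.resize(im['frame'][150:330,200:440,::-1],None,fx=3,fy=3))"
```

```text
wrist 22715 tcp [-36.59768236 -78.81726554] 0.11010441260189432 open 0.04404897164698258 1.9739716686308384 9.075
y [-78.14519603  -3.76588971] z [ 67.29061189 130.19664895] slope deg -39.92813811388469
side 4 tcp [-36.81823156 -79.05185809] 0.10965654998960346 open 0.044046553570516615 1.970099676400423 9.125
```

View pics/s3.png

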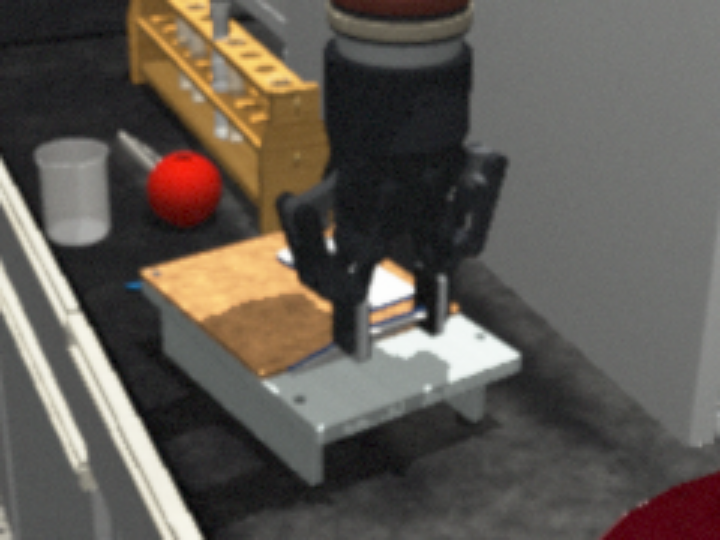

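It's at 40°, as planned: the side view shows the panel held at its top end between the fingers (crop 345–440, 280–355), with its back end at the step. Continuing to vertical.

Request:
send_rows --rows '[[4.39,[0.55,0,-0.55],0],[4.39,[0.6,0,-0.55],0],[4.39,[0.65,0,-0.45],0],[4.39,[0.65,0,-0.45],0],[4.39,[0.75,0,-0.3],0],[4.39,[0.75,0,-0.3],0],[4.39,[0.8,0,-0.2],0],[4.39,[0.8,0,-0.15],0],[4.39,[0,0,0],0]]'

```text
t: 10.3
tool_pos: [0.432, 0.2828, 0.1389]
tool_rot: [-1.994, -2.427, -0.001]
contact_force: [-0.4, 0.8, 1.3]
opening: 0.0438
grip_force: 2.1
```

```bash
python3 -c "
from h import *
im=tilt()"
```

```text
wrist 11079 tcp [-36.97865211 -23.04884728] 0.13892800043566594 open 0.04384101011229461 2.1443451941013336 10.3
y [-19.9771998   -2.17180926] z [ 66.75296249 161.12909792] slope deg -72.7707833073646
```

Request:
send_rows --rows '[[4.39,[0.8,0,-0.05],0],[4.39,[0.8,0,0],0],[4.39,[0.8,0,0],0],[4.39,[0.8,0,0.1],0],[4.39,[0.75,0,0.15],0],[4.39,[0.75,0,0.2],0],[4.39,[0.7,0,0.3],0],[4.39,[0.7,0,0.3],0],[4.39,[0,0,0],0]]'

```text
t: 11.48
tool_pos: [0.4199, 0.3423, 0.1283]
tool_rot: [-1.994, -2.427, 0.001]
contact_force: [-0.1, -0.8, -0.8]
opening: 0.0437
grip_force: 2.1
```

```bash
python3 -c "
from h import *
im=tilt(); cv2.imwrite('pics/w4.png',im['frame'][...,::-1])"
```

```text
wrist 923 tcp [-37.31434044  37.65674739] 0.12826298438761516 open 0.04373019919458213 2.0635201781988144 11.475
y [30.44504425 68.25270942] z [ 68.1474586  149.19777951] slope deg -44.10165754500361
```

View pics/w4.png

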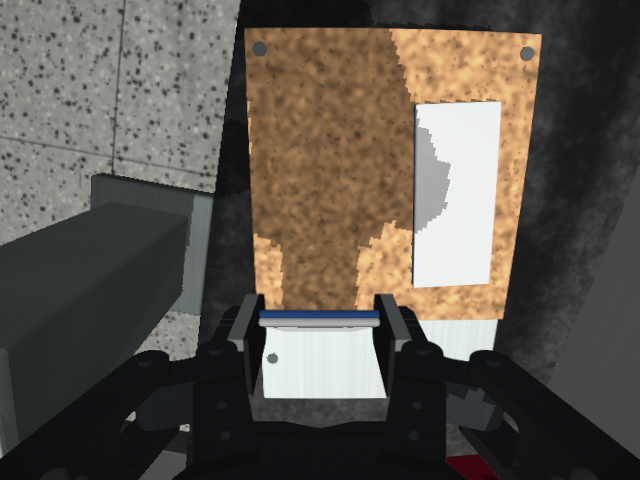

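The panel is seen edge-on (rows 311–326, cols 260–379), which is what about 118° should look like; the white panel hasn't moved. I'll continue the swing down to about 158°.

Request:
send_rows --rows '[[4.39,[0.65,0,0.4],0],[4.39,[0.65,0,0.45],0],[4.39,[0.55,0,0.5],0],[4.39,[0.55,0,0.55],0],[4.39,[0.45,0,0.6],0],[4.39,[0.45,0,0.6],0],[4.39,[0.3,0,0.6],0],[4.39,[0.3,0,0.6],0],[4.39,[0,0,0],0]]'

```text
t: 12.65
tool_pos: [0.4123, 0.3802, 0.085]
tool_rot: [-1.995, -2.426, 0.002]
contact_force: [0.1, -0.5, -0.8]
opening: 0.0441
grip_force: 2.1
```

```bash
python3 -c "
from h import *
im=tilt(); cv2.imwrite('pics/w5.png',im['frame'][...,::-1])
W=cloud(im);
for b in blob(im['frame'],W,'white'): print(b[1:3],np.round(st(b[3]),1).tolist())"
```

```text
wrist 572 tcp [-37.39646064  76.27549124] 0.08502009464473503 open 0.04407989409682438 2.07438837736845 12.65
y [ 55.07972536 122.95713639] z [67.27842611 99.52737836] slope deg -18.095874153382862
(np.int32(11913), array([484.4, 398.6,  72.3])) [[-4.7, 121.5], [0.2, 34.5], [62.0, 38.0], [57.0, 125.1]]
(np.int32(9139), array([417.9, 351.6,  88.6])) [[-60.1, 75.9], [-60.2, 4.2], [-16.3, 4.1], [-16.3, 75.9]]
(np.int32(1512), array([514.9, 289.4,  61.5])) [[-31.2, 85.9], [50.8, -62.1], [70.4, -51.2], [-11.5, 96.8]]
```

View pics/w5.png

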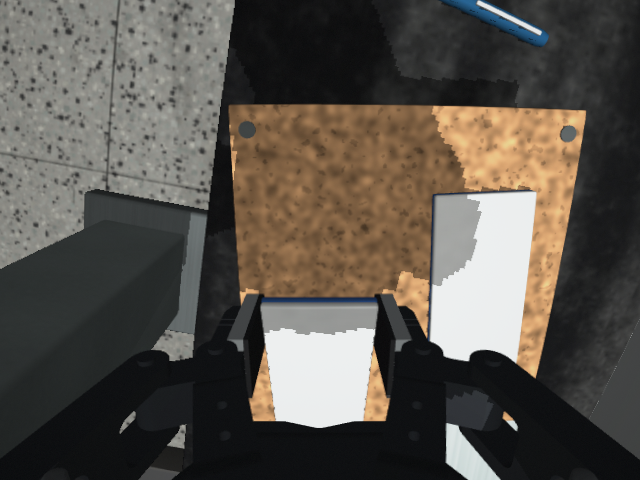

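The panel is now white side up (cols 262–378, rows 300–425), still propped at about 158°. I'll lower it a little more, release and rise.

Request:
send_rows --rows '[[4.39,[0.2,0,0.5],0],[4.39,[0.1,0,0.5],0],[4.39,[0,0,0],0],[5.2,[0,0,0],0],[5.2,[0,0,0],0],[5.2,[0,0,-0.5],0],[5.2,[0,0,-1.5],0],[5.2,[0,0,-3],0],[5.2,[0,0,-4],0],[5.2,[0,0,0],0]]'

```text
t: 13.95
tool_pos: [0.4147, 0.385, 0.1719]
tool_rot: [1.993, 2.425, 0.015]
contact_force: [-0.4, 0.0, -0.0]
opening: 0.0523
grip_force: 0.0
```

```bash
python3 -c "
from h import *
for n in ('wrist','top'):
    im=ctrl.get_image(n); cv2.imwrite('pics/%s6.png'%n,im['frame'][...,::-1])
    W=cloud(im);
    for b in blob(im['frame'],W,'white',.063): print(n,b[1:3],np.round(st(b[3]),1).tolist())
print(st([484,391.7]))"
```

```text
wrist (np.int32(7880), array([484.1, 396.3,  72.3])) [[-4.2, 121.2], [1.5, 21.5], [59.7, 24.9], [53.9, 124.6]]
wrist (np.int32(8318), array([417.6, 351.2,  72.3])) [[-60.6, 92.6], [-60.6, -8.1], [-15.6, -8.1], [-15.5, 92.6]]
top (np.int32(285), array([430. , 308.7,  71.2])) [[-60.4, 19.6], [-59.6, -7.6], [-15.5, -6.1], [-16.4, 21.1]]
top (np.int32(274), array([405.2, 359.3,  71.3])) [[-74.1, 71.1], [-58.7, 37.0], [-24.4, 52.4], [-39.7, 86.6]]
[35.17923132 73.67001889]
```

View pics/wrist6.png

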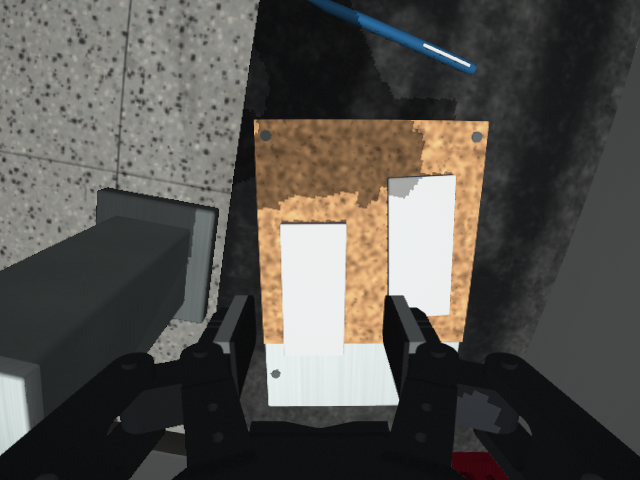

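Both panels lie flat and white side up. The turned one, (280–346, 222–355), has its centre about 42 mm behind the step, and the other panel is where it started. The arm is clear, so I'm handing in.

```bash
python3 -c "
from station import ctrl
print(ctrl.finish_job())"
```

```text
the job is handed in; nothing more can be done
None
```

The blue panel was turned over and lies flat on the cork, white side up, with its centre about 42 mm behind the step; the other panel showed no visible shift. I handed the job in at about 14 s; it returned no verdict.

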